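# Slide the board carrier under the inspection head

## Task

Load the circuit-board carrier into the inspection station: slide it, by its upright handle and kept level, through the gap in the station's front and under the overhanging head until it is fully in, then across to the left (as seen from the robot) behind the front bar until it meets the side stop and the spring tongue clicks up behind the handle's arm. Let go and leave it seated there, and do not disturb the other things on the bench.

Things in the scene. Friction and masses are not known exactly. Their poses are not given: they have to be found in the camera images.
- carrier_mid (a point): The loose board carrier: flat grey tray lying on the bench, 110 mm long (x), 76 wide (y), 16 high, with a circuit board in it, about 0.16 kg. This point is the tray's centre, 8 mm above its underside. x points from its handle end to its leading end, y to its left, z up. Its slick sole glides on the bench when dragged by the handle.
- carrier_grip (a point): Centre of the carrier's black upright handle plate: 30 mm along carrier x, 12 thick along y (pinch it so), 24 to 72 above the bench; this point is 50 above it, 95 behind (-x) and 22 left (+y) of the tray centre. A steel arm 16 wide (y), 8 thick, underside 24 above the bench, joins it to the tray's near end. Carrier's axes.
- station: Fixed inspection station. Origin on the bench in the middle of its tray bay; x points inwards from its open front (robot's side) to its back, y to its left. No raised floor: the tray slides on the bench. Inner faces (mm): right wall y = -73, left side stop y = 68, back wall x = 57; walls 20 high. A column stands behind.
- station_gap (a point): Middle of the entry gap in the station's front, on the bench, at x = -63, y = -30.5 mm of the station. The gap is 85 wide (y = -73 to 12), with flared lead-ins up to 20 high that reach out to x = -89 at most. The tray enters with its centre at y = -30.5 and its x along the station's, to x = 2 (against the back wall). Station's axes.
- station_bar (a point): Middle of the top of the front bar (keeper), at x = -63.5, y = 40, z = 17 mm of the station: 12 thick (x = -69.5 to -57.5), 56 long (y = 12 to 68), 17 high. The tray clears it once its centre is past x = -2.5, and then moves across (+y) behind it; the handle stays in front, its arm passing over the bar. Station's axes.
- station_head (a point): Middle of the underside of the overhanging white head, 48 mm above the bench, at x = 35, y = 10 mm of the station. It covers x = -15 to 85, y = -55 to 75, and rises to about 140 above the bench with its viewing tube; a narrow column carries it from behind. Station's axes.
- station_seat (a point): Where the centre of the tray's underside belongs when home: x = 0, y = 30 mm of the station, on the bench. Against the side stop the tray centre is at y = 30; along x it has about 2 mm of play either way. Station's axes.
- tongue (a joint): Steel spring tongue on the front bar, 26 mm long, 11 wide, hinged at y = 15 mm of the station, rising to a tip at y = 39, 30 above the bench. 0 = up, to 0.42 rad pressed down. The handle's arm moving over it in +y presses it (0.25 rad, about 3 N); it springs up behind the arm once the tray centre is past about y = 28 and stops its return.
- kit: open yellow tool-kit tray, 110 x 170 x 28 mm, bystander; origin at the centre of its underside
- phone: dark opened phone lying flat, 145 x 71 x 8 mm, bystander; origin at the centre of its underside
- tape: yellow roll of tape lying flat, 76 mm across, 19 mm high, bystander; origin at the centre of its underside
- driver: small screwdriver, 150 mm long, lying on the bench, bystander
Mind the look-alikes: they are no part of the job. There is more than one size of the station; the job needs the largest. Of the things that look like the part that bears carrier_mid, the smaller one is meant.

How it is judged:
By the outcome, as a careful person would: the job done as asked, in the order asked, and still so for the second after the job is handed in, with the robot touching nothing.
It also fails if it takes over 43 s, if anything falls off the work surface, if the arm or the gripper's body presses on something with over 40 N, if the wrist force passes 120 N, or if a joint passes its speed limit or range.

## Robot

A 6-joint arm with a two-finger parallel gripper is mounted at the origin on the work surface. World frame = base frame: x ahead of the robot, y to its left, z up, the work surface at z = 0. Lengths are in m, angles in degrees, forces in N, time in s.
With the tool pointing down it reaches from about 0.275 to 0.75 m from the base axis. Payload 10.2 kg.
Tool frame: the origin (TCP) lies at the very end of the fingers, on their centre line; the grasp point (between the pads) lies 19 mm behind it; z points along the fingers, y is the direction in which the jaws open and shut (so a half turn about z gives the same grasp; the last joint's range is limited). The gripper opens to 88 mm and grips with 3 to 60 N. Pads are 18 mm wide; open, the fingers measure 123 mm over their backs; the gripper's body (75 mm by 187 mm) begins 45 mm behind the grasp point.
Start: joints at [60.31, 17.928, 85.812, -0, 76.261, -12.8], TCP at [0.153, 0.502, 0.239] pointing down, gripper open.
Joint ranges: [-168.41, 168.41], [-55.51, 124.54], [10.69, 146.95], [-70.63, 250.63], [1, 178], [-165.06, 165.06]. Speed limits (degrees/s): [136.94, 136.94, 172.46, 180, 180, 180].

## Interface

Orientations are given as [roll, pitch, yaw] about the fixed x, y, z axes, in that order (R = Rz(yaw) Ry(pitch) Rx(roll)).
In Python, from cell import manip gives the robot as it stands.
- The arm moves only by the tool play_rows, never from a script. Its argument "increments" is a list of rows, each an object with "offset": the shift along the tool's x, y, z in m, a list of three; "spin": the turn about the tool's z in degrees. A call has exactly 10 rows; each row is the pose to reach, as a shift and turn from the pose commanded when the call began, along the tool's axes at that moment; what a row does not reach only later rows make up. A row lasts 1/10 s, in which the tool goes at most 50 mm and 8.59 degrees, less where a joint would pass 70% of its speed; a pose out of reach is approached as far as the arm can. A call with a gripper value outside its range is refused whole. "fingers" is the finger opening in m, from 0 to 0.0881, set as the call begins (left out, the last holds). The fingers move at their own pace and stop on an object; the grip force is fixed at half the most. Time passes only in rows, so rows that repeat a pose let the fingers close, or fill a call up. It gives the time, the measured TCP pose, the force and the opening at its end, in the units of the state.
- manip.get_obs(): the state, without advancing time (a new reading comes with each control period).
- manip.read_camera(name): name is "side" or "top" or "wrist"; returns the picture (400x640x3 uint8, red, green, blue); there is no depth.
- manip.camera_info(name): a dict with "K" (3x3 intrinsics, pixels), "T" (4x4, takes a point from camera to world coordinates). Camera axes: x right, y down, z forward; pixel columns grow to the right and rows downward; lengths in m; the calibration is good to about 2 mm. A picture is of the moment at which its call begins: read the wrist's pose just before it. camera_info takes no time and is no camera call; for the wrist camera it gives the pose at the moment of the call.
- manip.sign_off(): hands the job in, once; it reports no verdict.
Trained networks look in the newest picture that a camera, given by its name, has taken for a name from the list of things; names that differ only in an ending like _2 or _b are one class to them, and where a whole thing is asked for, a point or a joint stands for the part that bears it (a point fixed in the world has none). Each returns a list of dicts, best first, with "p" (0 to 1); they miss things now and then, are a little off and sometimes report something else, mostly with a low value. They report only what shows in the picture. A call takes as long as a camera call. They do not tell look-alikes from the thing itself.
- manip.regions_of(camera, target): "pixels" (400x640 bool, what is visible of it) and "box" ([left, top, width, height] in pixels, round what is visible of it).
The state is a dict: "t": time; "qpos": joint angles; "qvel": joint speeds; "joint_torque": joint torques, N m; "position": TCP position; "tcp_rot": TCP orientation; "contact_force": force on the tool from outside, world axes, zero at the start; "moment": the same for the moment, N m; "opening": finger opening in m.
Only numpy, scipy, OpenCV 4.12 (cv2) and the standard library are available. Lean on these libraries where they do the work, as an engineer would, in place of code of your own. Each camera call takes 0.05 s, during which the arm holds its last target.

## Working session

There is one attempt and no reset: what is moved stays moved. The work goes in short steps, Python scripts to look and compute and a tool call to move; the robot and the scene stay as the last step left them, time stands still between calls to the robot, and variables do not carry over. Pictures are saved under pics/ and viewed, and the job is handed in when it is done.

Besides the shell and the picture viewer there is one more tool, called after ">>>" as a command line: name --argument value ..., lists and objects as JSON in quotes. play_rows: Moves the arm, as the interface text tells. Its arguments: {"type":"object","properties":{"increments":{"type":"array","items":{"type":"object","properties":{"offset":{"type":"array","items":{"type":"number"}},"spin":{"type":"number"}}}},"fingers":{"type":"number"}},"required":["increments"]}

```bash
mkdir -p pics; ls
python3 - <<'E'
from cell import manip
import cv2
for n in ["top","side","wrist"]:
    im=manip.read_camera(n); cv2.imwrite(f"pics/{n}0.png",cv2.cvtColor(im,cv2.COLOR_RGB2BGR))
    i=manip.camera_info(n); print(n,i["K"],i["T"])
print(manip.get_obs())
E
```

```text
pics
top [[516.19667806   0.         317.1326861 ]
 [  0.         516.19667806 201.23034501]
 [  0.           0.           1.        ]] [[ 0.02691831 -0.99167788  0.12589829  0.30901144]
 [-0.99923824 -0.03025315 -0.0246515   0.06575901]
 [ 0.02825517 -0.1251388  -0.99173682  1.56771396]
 [ 0.          0.          0.          1.        ]]
side [[425.15356715   0.         314.10673833]
 [  0.         425.15356715 195.45171546]
 [  0.           0.           1.        ]] [[ 0.95038321 -0.24339142  0.19373274  0.22987708]
 [-0.3110719  -0.73864332  0.59803036 -0.71589795]
 [-0.00245607 -0.62862283 -0.77770644  1.05651332]
 [ 0.          0.          0.          1.        ]]
wrist [[333.16658217   0.         323.61091326]
 [  0.         333.16658217 200.07947073]
 [  0.           0.           1.        ]] [[ 0.29120862  0.92459762  0.24559476  0.08916236]
 [ 0.95665821 -0.28101541 -0.07638983  0.52116985]
 [-0.00161394  0.25719562 -0.96635801  0.38384785]
 [ 0.          0.          0.          1.        ]]
{'t': 0.15, 'qpos': array([ 6.03094466e+01,  1.79537975e+01,  8.58411647e+01,  2.43033733e-03,
        7.62608886e+01, -1.28002239e+01]), 'qvel': array([ 0.07483607, -0.1517676 , -0.08383413,  0.06345256,  0.15468301,
       -0.02663728]), 'joint_torque': array([ 1.74737132e-03, -4.02306354e+01, -2.52315152e+01,  6.95056748e-02,
        3.43739439e-02, -7.30441525e-05]), 'position': array([0.15245432, 0.50220378, 0.23829589]), 'tcp_rot': array([-1.79946060e+02, -1.46754342e-02,  1.63109085e+02]), 'contact_force': array([-0.44910212, -0.50246212,  0.73948319]), 'moment': array([ 0.06561739,  0.05539946, -0.00482836]), 'opening': 0.08808734477917071}
```

View pics/top0.png

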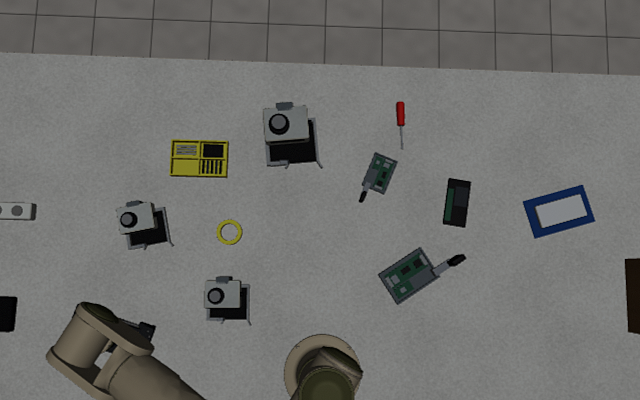

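View pics/side0.png

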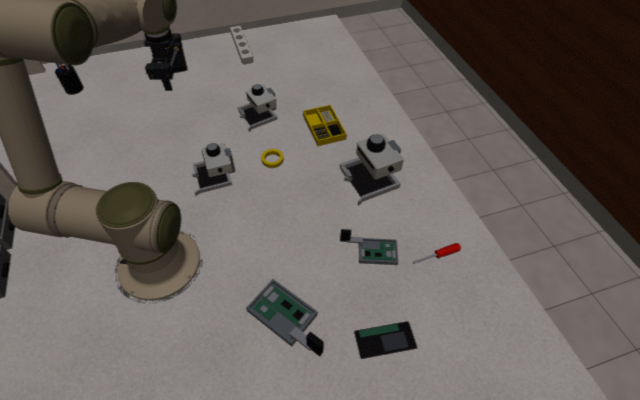

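View pics/wrist0.png

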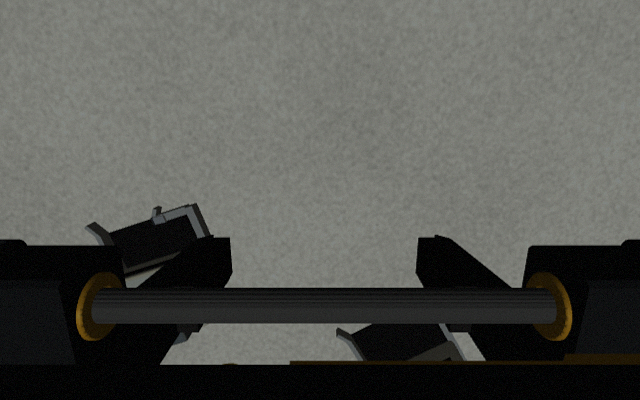

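Candidates for the carrier in the top view: the small one at (379,173) and the large one at (410,275). I choose the small one. Candidates for the station: (290,135) is the largest, and (145,225) and (228,298) are smaller. I'll check with crops and measure.

```bash
cat > h.py <<'E'
import numpy as np,cv2
from cell import manip
def ray(info,uv,z):
    K=np.array(info["K"]);T=np.array(info["T"])
    d=T[:3,:3]@np.linalg.inv(K)@np.array([uv[0],uv[1],1.]); o=T[:3,3]
    return o+d*(z-o[2])/d[2]
def proj(info,P):
    K=np.array(info["K"]);T=np.array(info["T"])
    P=np.atleast_2d(P); c=(P-T[:3,3])@T[:3,:3]; q=c@K.T; return q[:,:2]/q[:,2:]
def crop(im,x,y,w,h,s,name):
    c=im[y:y+h,x:x+w]; cv2.imwrite(name,cv2.cvtColor(cv2.resize(c,None,fx=s,fy=s,interpolation=cv2.INTER_CUBIC),cv2.COLOR_RGB2BGR))
E
python3 - <<'E'
from h import *
im=manip.read_camera("top"); i=manip.camera_info("top")
crop(im,245,90,170,125,4.6,"pics/c1.png")
im2=manip.read_camera("side"); crop(im2,320,120,150,155,3.8,"pics/c2.png")
for c in ["carrier_mid","station","phone","tape","kit"]:
    for r in manip.regions_of("top",c)[:4]: 
        b=r["box"];u=(b[0]+b[2]/2,b[1]+b[3]/2);print(c,round(r["p"],2),b,int(r["pixels"].sum()),ray(i,u,0.0).round(3))
for n,u,z in [("tip",(363,197),.05),("mid",(381,172),.016),("stationfrontR",(320,166),.01),("frontL",(266,163),.01)]:
    print(n,ray(i,u,z).round(3))
E
```

```text
carrier_mid 0.92 [364.1, 152.7, 35.5, 50.0] 968 [ 0.587 -0.171  0.   ]
carrier_mid 0.67 [378.3, 249.1, 89.7, 54.5] 2164 [ 0.289 -0.3    0.   ]
station 0.88 [262.6, 104.6, 60.4, 61.2] 2923 [0.713 0.108 0.   ]
station 0.87 [117.1, 201.3, 54.4, 45.3] 1913 [0.423 0.546 0.   ]
station 0.66 [203.9, 277.9, 46.0, 48.4] 1866 [0.198 0.287 0.   ]
tape 0.62 [216.1, 220.8, 26.1, 25.6] 211 [0.401 0.29  0.   ]
kit 0.87 [169.7, 137.5, 58.3, 36.2] 2148 [0.638 0.394 0.   ]
kit 0.47 [264.0, 102.9, 51.5, 63.2] 2962 [0.714 0.118 0.   ]
tip [ 0.519 -0.108  0.05 ]
mid [ 0.602 -0.166  0.016]
stationfrontR [0.616 0.021 0.01 ]
frontL [0.62  0.187 0.01 ]
```

View pics/c1.png

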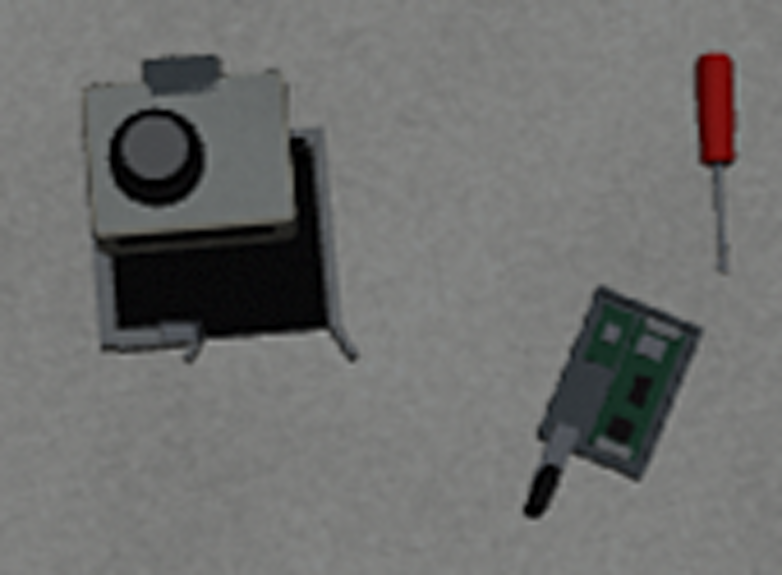

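View pics/c2.png

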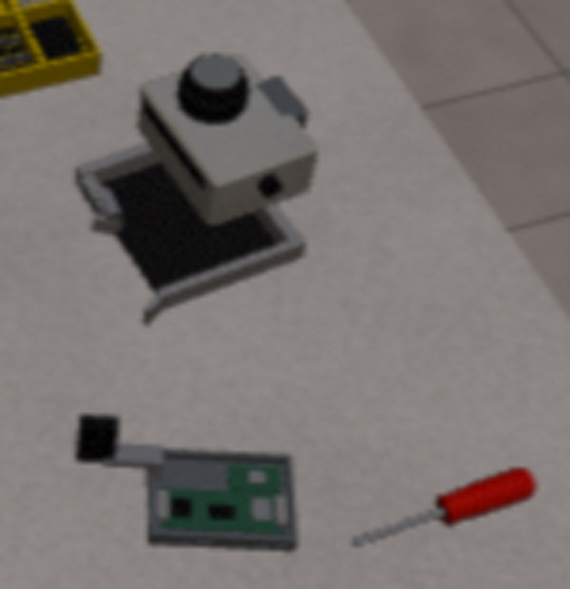

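>>> play_rows --increments '[{"offset":[-0.015,-0.012,-0.0025],"spin":5},{"offset":[-0.036,-0.031,-0.005],"spin":13},{"offset":[-0.06,-0.05,-0.0075],"spin":21},{"offset":[-0.084,-0.07,-0.01],"spin":29},{"offset":[-0.108,-0.09,-0.0125],"spin":37},{"offset":[-0.132,-0.11,-0.015],"spin":45},{"offset":[-0.156,-0.131,-0.0175],"spin":53},{"offset":[-0.18,-0.151,-0.02],"spin":61},{"offset":[-0.205,-0.172,-0.0225],"spin":69},{"offset":[-0.229,-0.193,-0.025],"spin":77}]' --fingers 0.088

```text
t: 1.5
position: [0.3161, 0.25, 0.264]
tcp_rot: [180.0, -0.0, 85.8]
contact_force: [-0.5, 0.1, -0.2]
opening: 0.0882
```

>>> play_rows --increments '[{"offset":[-0.024,0.018,-0.0025],"spin":8.5},{"offset":[-0.048,0.036,-0.005],"spin":17},{"offset":[-0.072,0.054,-0.0075],"spin":25.5},{"offset":[-0.096,0.072,-0.01],"spin":34},{"offset":[-0.12,0.09,-0.0125],"spin":42.5},{"offset":[-0.144,0.109,-0.015],"spin":51},{"offset":[-0.168,0.127,-0.0175],"spin":59.5},{"offset":[-0.192,0.145,-0.02],"spin":68},{"offset":[-0.22,0.165,-0.0225],"spin":76.5},{"offset":[-0.238,0.181,-0.025],"spin":85}]'

```text
t: 2.5
position: [0.4807, -0.0004, 0.2888]
tcp_rot: [180.0, -0.0, 0.7]
contact_force: [0.1, -0.4, -0.4]
opening: 0.0884
```

Run:
```python
from h import *
o=manip.get_obs();i=manip.camera_info("wrist");im=manip.read_camera("wrist")
print(o["t"],o["position"],o["tcp_rot"],o["qvel"].round(1),i["T"].round(4).tolist())
np.save("w1.npy",im);np.save("w1T.npy",i["T"])
crop(im,0,0,640,400,1.25,"pics/w1.png")
for c in ["carrier_mid","station","carrier_grip"]:
    for r in manip.regions_of("wrist",c)[:4]: 
        b=r["box"];print(c,round(r["p"],2),b,int(r["pixels"].sum()))
```

```text
2.5 [ 4.80732251e-01 -3.52213136e-04  2.88771843e-01] [ 1.79987863e+02 -2.81770461e-03  6.95124898e-01] [-17.9  17.8 -24.8   0.4   7.1  66.5] [[0.0114, -0.9663, -0.2572, 0.5462], [-0.9999, -0.0108, -0.0038, 0.0002], [0.0009, 0.2573, -0.9663, 0.4343], [0.0, 0.0, 0.0, 1.0]]
carrier_mid 0.79 [401.4, 6.9, 111.1, 143.0] 7660
carrier_mid 0.73 [456.7, 240.2, 76.9, 117.2] 1449
carrier_mid 0.6 [0.4, 2.2, 76.4, 86.9] 6017
station 0.91 [153.4, 0.4, 155.5, 61.3] 6957
station 0.75 [163.7, 344.1, 14.6, 20.3] 190
carrier_grip 0.82 [403.8, 4.8, 108.5, 147.1] 7713
carrier_grip 0.74 [457.7, 243.6, 77.7, 112.9] 1302
```

View pics/w1.png

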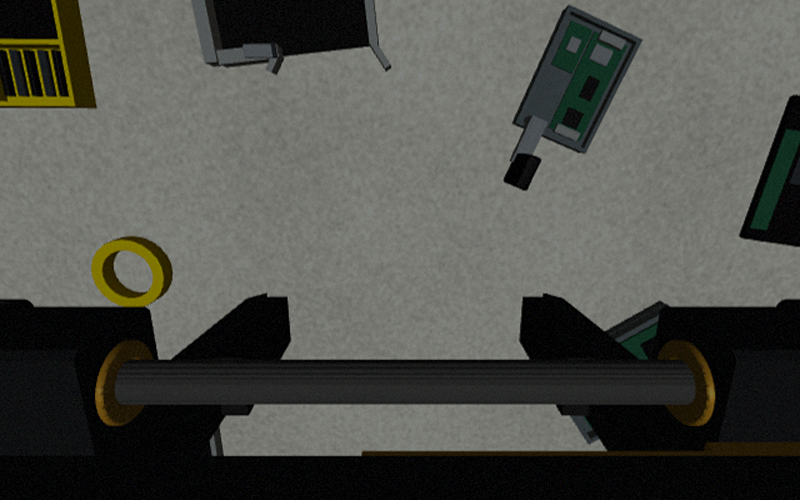

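>>> play_rows --increments '[{"offset":[0.02,0,-0.005],"spin":0},{"offset":[0.05,0,-0.01],"spin":0},{"offset":[0.07,0,-0.02],"spin":0},{"offset":[0.07,0,-0.02],"spin":0},{"offset":[0.07,0,-0.02],"spin":0},{"offset":[0.07,0,-0.02],"spin":0},{"offset":[0.07,0,-0.02],"spin":0},{"offset":[0.07,0,-0.02],"spin":0},{"offset":[0.07,0,-0.02],"spin":0},{"offset":[0.07,0,-0.02],"spin":0}]'

```text
t: 3.7
position: [0.5499, 0.0028, 0.3088]
tcp_rot: [-180.0, -0.0, 1.1]
contact_force: [-0.9, -0.0, -0.1]
opening: 0.0878
```

Run:
```python
from h import *
i=manip.camera_info("wrist");o=manip.get_obs();im=manip.read_camera("wrist")
print(o["t"],o["position"],o["tcp_rot"],o["qvel"].round(1),i["T"].round(4).tolist())
np.save("w2.npy",im);np.save("w2T.npy",i["T"])
crop(im,130,0,200,150,4,"pics/w2s.png")
crop(im,380,60,180,150,4,"pics/w2c.png")
```

```text
3.7 [0.54988218 0.00275919 0.30875688] [-1.79999670e+02 -5.52259867e-05  1.10871974e+00] [ 0.   0.3 -0.1 -0.   0.1  0. ] [[0.0186, -0.9662, -0.2572, 0.6153], [-0.9998, -0.0178, -0.0055, 0.0037], [0.0007, 0.2573, -0.9663, 0.4543], [0.0, 0.0, 0.0, 1.0]]
```

View pics/w2s.png

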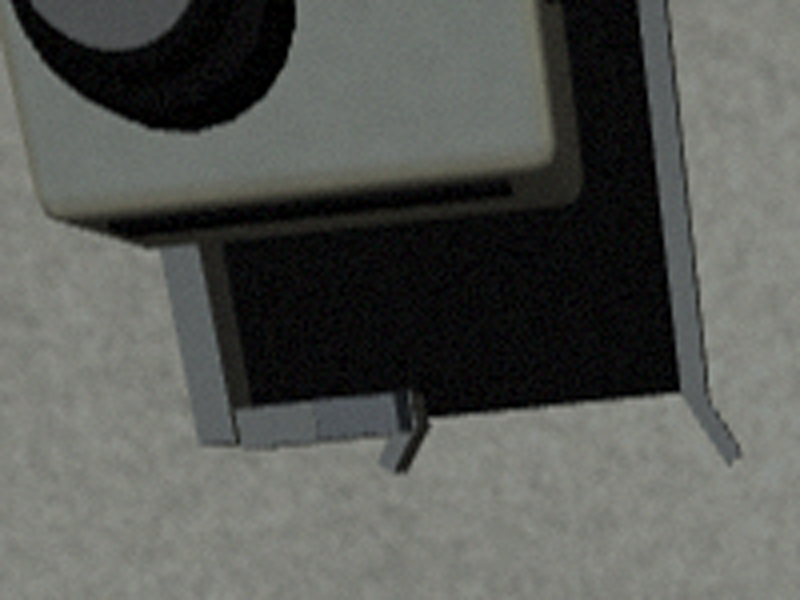

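View pics/w2c.png

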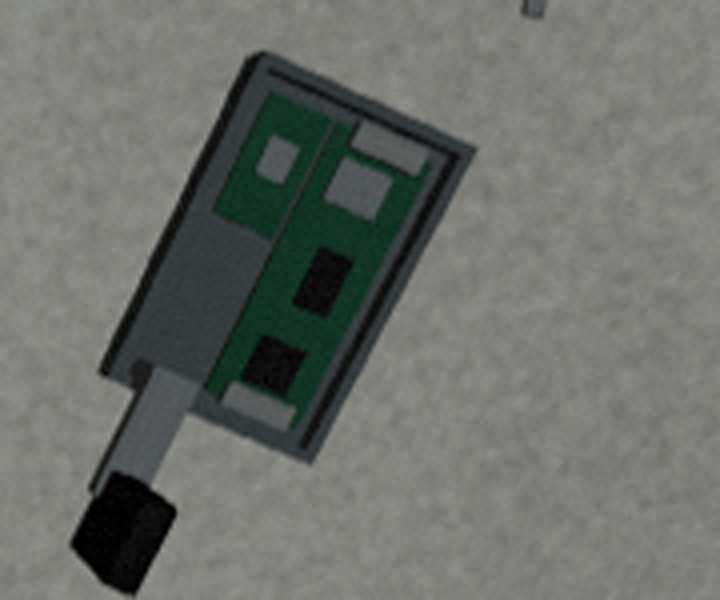

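```bash
cat > fit.py <<'E'
from h import *
from scipy.optimize import least_squares
T=np.load("w2T.npy");info=dict(K=manip.camera_info("wrist")["K"],T=T)
def S(u,v):return (130+u/4,v/4)
def C(u,v):return (380+u/4,60+v/4)
# station constraints: (pix, z, axis, val)
st=[(S(640,5),.02,1,-.073),(S(660,180),.02,1,-.073),(S(683,385),.02,1,-.073),
(S(226,250),0,1,.068),(S(248,405),0,1,.068),(S(201,247),.02,1,.068),(S(237,435),.02,1,.068),
(S(245,446),.017,0,-.0695),(S(310,442),.017,0,-.0695),(S(378,437),.017,0,-.0695),(S(245,406),.017,0,-.0575),(S(385,393),.017,0,-.0575)]
def loc(p,w):
    c,s=np.cos(p[2]),np.sin(p[2]);d=w[:2]-p[:2];return np.array([c*d[0]+s*d[1],-s*d[0]+c*d[1]])
W=[(ray(info,u,z),a,v) for u,z,a,v in st]
f=lambda p:[loc(p,w)[a]-v for w,a,v in W]
r=least_squares(f,[.68,.1,0]);print("station",r.x[:2].round(4),np.degrees(r.x[2]).round(2),(np.array(r.fun)*1000).round(1))
sp=r.x
for n,u,z in [("headL",S(150,247),.048),("headR",S(577,207),.048),("tipR",S(735,462),.02),("tipL",S(398,472),.02),("floorR",S(683,392),0.),("floorL",S(425,413),0.)]:
    print(n,(loc(sp,ray(info,u,z))*1000).round(1))
ca=[(C(268,55),.016,(.055,.038)),(C(475,150),.016,(.055,-.038)),(C(312,462),.016,(-.055,-.038)),(C(113,376),.016,(-.055,.038)),(C(100,374),0,(-.055,.038)),(C(248,62),0,(.055,.038))]
g=lambda p:np.concatenate([loc(p,ray(info,u,z))-np.array(t) for u,z,t in ca])
r=least_squares(g,[.6,-.17,-.4]);cp=r.x;print("carrier",cp[:2].round(4),np.degrees(cp[2]).round(2),(r.fun*1000).round(1))
c,s=np.cos(cp[2]),np.sin(cp[2]);R=np.array([[c,-s],[s,c]])
print("grip",cp[:2]+R@[-.095,.022])
def w2(p,x,y):
    c,s=np.cos(p[2]),np.sin(p[2]);return p[:2]+np.array([[c,-s],[s,c]])@[x,y]
corn=[np.r_[w2(cp,-.095+a*.015,.022+b*.006),.072] for a,b in((1,1),(1,-1),(-1,-1),(-1,1))]
q=proj(info,corn);print("handle top proj in crop",((q-[380,60])*4).round(0).tolist())
for n,x,y in[("before",-.16,-.0305),("in",.001,-.0305),("seat",0,.03)]:
    print(n,"tray",w2(sp,x,y).round(4),"grip",w2(sp,x-.095,y+.022).round(4))
E
python3 fit.py
```

```text
station [0.688  0.1124] 6.16 [ 0.4 -0.2 -0.8 -0.3  1.7 -0.3 -0.6  0.3 -0.3 -0.7  0.3  0.3]
headL [-13.9  71.3]
headR [-14.2 -50.8]
tipR [-87.8 -87.7]
tipL [-81.4  18.8]
floorR [-64.5 -72.3]
floorL [-63.5  12.5]
carrier [ 0.5993 -0.163 ] -21.35 [-0.9 -1.1 -1.   1.5  1.3  1.4  1.7 -0.5  0.4 -0.6 -1.6 -0.7]
grip [ 0.51880697 -0.10793074]
handle top proj in crop [[149.0, 496.0], [185.0, 512.0], [140.0, 602.0], [104.0, 587.0]]
before tray [0.5322 0.0649] grip [0.4353 0.0766]
in tray [0.6922 0.0822] grip [0.5954 0.0938]
seat tray [0.6847 0.1422] grip [0.5879 0.1539]
```

>>> play_rows --increments '[{"offset":[-0.003,0.01,0.02],"spin":3},{"offset":[-0.01,0.035,0.06],"spin":9},{"offset":[-0.018,0.06,0.1],"spin":15},{"offset":[-0.026,0.085,0.135],"spin":20},{"offset":[-0.032,0.1095,0.155],"spin":22.5},{"offset":[-0.032,0.1095,0.165],"spin":22.5},{"offset":[-0.032,0.1095,0.165],"spin":22.5},{"offset":[-0.032,0.1095,0.165],"spin":22.5},{"offset":[-0.032,0.1095,0.165],"spin":22.5},{"offset":[-0.032,0.1095,0.165],"spin":22.5}]'

```text
t: 4.75
position: [0.5207, -0.1068, 0.1446]
tcp_rot: [180.0, -0.1, -21.3]
contact_force: [0.0, 0.2, -0.0]
opening: 0.0883
```

Run:
```python
from h import *
i=manip.camera_info("wrist");o=manip.get_obs();im=manip.read_camera("wrist")
print(o["t"],o["position"],o["tcp_rot"],o["qvel"].round(1))
yaw=np.radians(o["tcp_rot"][2])
for z in (.072,.05):
  print(z,proj(i,[[o["position"][0],o["position"][1],z]]))
cp=np.array([.5993,-.163]);a=np.radians(-21.35);R=np.array([[np.cos(a),-np.sin(a)],[np.sin(a),np.cos(a)]])
for x,y,z in [(-.080,.028,.072),(-.080,.016,.072),(-.11,.016,.072),(-.11,.028,.072),(-.055,.038,.016),(-.055,-.038,.016),(.055,.038,.016),(.055,-.038,.016)]:
  p=cp+R@[x,y]; q=proj(i,[[*p,z]])[0]; print((x,y),q.round(1)); cv2.circle(im,tuple(int(v) for v in q),2,(255,0,0),-1)
crop(im,0,0,640,400,1.25,"pics/w3.png")
```

```text
4.75 [ 0.52065354 -0.1068098   0.14459081] [ 1.79999460e+02 -9.20139653e-02 -2.13191829e+01] [-0.4  0.1  0.4 -0.1 -0.1  0. ]
0.072 [[322.88102207 210.91063525]]
0.05 [[322.92176157 202.46196404]]
(-0.08, 0.028) [316.5 191.4]
(-0.08, 0.016) [334.3 191.4]
(-0.11, 0.016) [334.  233.4]
(-0.11, 0.028) [316.7 233.4]
(-0.055, 0.038) [305.4 145.8]
(-0.055, -0.038) [398.5 145.7]
(0.055, 0.038) [303.3  -5.8]
(0.055, -0.038) [407.2  -5.8]
```

View pics/w3.png

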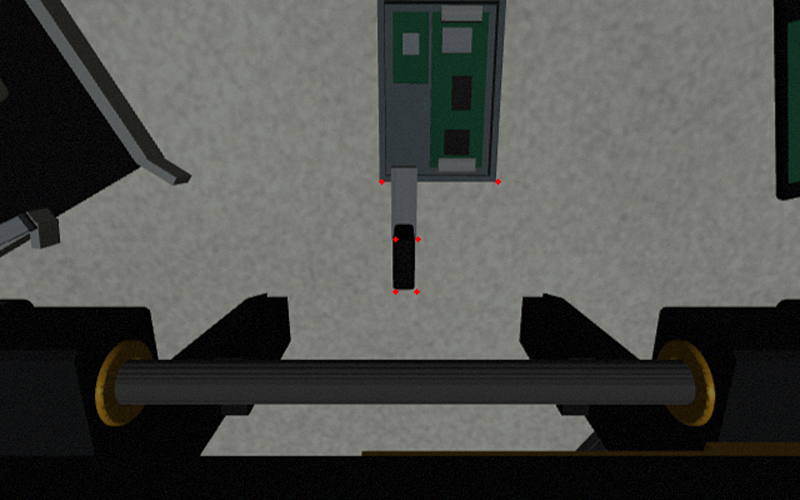

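>>> play_rows --increments '[{"offset":[0,0,0.015],"spin":0},{"offset":[0,0,0.04],"spin":0},{"offset":[0,0,0.065],"spin":0},{"offset":[0,0,0.085],"spin":0},{"offset":[0,0,0.1],"spin":0},{"offset":[0,0,0.108],"spin":0},{"offset":[0,0,0.111],"spin":0},{"offset":[0,0,0.111],"spin":0},{"offset":[0,0,0.111],"spin":0},{"offset":[0,0,0.111],"spin":0}]'

```text
t: 5.8
position: [0.5205, -0.1075, 0.0334]
tcp_rot: [180.0, -0.1, -21.4]
contact_force: [0.2, -0.0, -0.0]
opening: 0.0878
```

>>> play_rows --increments '[{"offset":[0,0,0],"spin":0},{"offset":[0,0,0],"spin":0},{"offset":[0,0,0],"spin":0},{"offset":[0,0,0],"spin":0},{"offset":[0,0,0],"spin":0},{"offset":[0,0,0],"spin":0},{"offset":[0,0,0],"spin":0},{"offset":[0,0,0],"spin":0},{"offset":[0,0,0],"spin":0},{"offset":[0,0,0],"spin":0}]' --fingers 0.004

```text
t: 6.8
position: [0.5202, -0.1073, 0.0327]
tcp_rot: [-180.0, -0.0, -21.4]
contact_force: [-1.4, -0.3, 0.2]
opening: 0.0117
```

Run:
```python
from h import *
i=manip.camera_info("wrist");o=manip.get_obs();im=manip.read_camera("wrist")
print({k:(v.round(4) if hasattr(v,"round") else v) for k,v in o.items()})
# tray corners predicted from grip
a=np.radians(o["tcp_rot"][2]);R=np.array([[np.cos(a),-np.sin(a)],[np.sin(a),np.cos(a)]])
for x,y,z in [(-.055,.038,.016),(-.055,-.038,.016),(.055,.038,.016),(.055,-.038,.016)]:
  p=o["position"][:2]+R@[x+.095,y-.022]; q=proj(i,[[*p,z]])[0]; print((x,y),q.round(1)); cv2.circle(im,tuple(int(v) for v in q),2,(255,0,0),-1)
crop(im,0,0,640,400,1.25,"pics/w4.png")
```

```text
{'t': 6.8, 'qpos': array([-2.43068e+01,  3.33030e+01,  9.71376e+01,  6.00000e-04,
        4.95574e+01,  8.70831e+01]), 'qvel': array([-0.0407,  0.0197, -0.1586,  0.0052,  0.1093,  0.0079]), 'joint_torque': array([-7.23000e-02, -4.52607e+01, -1.87020e+01,  2.41000e-02,
       -8.31000e-02, -2.21000e-02]), 'position': array([ 0.5202, -0.1073,  0.0327]), 'tcp_rot': array([-1.799997e+02, -2.100000e-03, -2.139030e+01]), 'contact_force': array([-1.3991, -0.2888,  0.1517]), 'moment': array([-0.1097,  0.2067, -0.1137]), 'opening': 0.011735821229488684}
(-0.055, 0.038) [290.  165.4]
(-0.055, -0.038) [445.  165.3]
(0.055, 0.038) [ 282.7 -104.1]
(0.055, -0.038) [ 470.2 -104.1]
```

View pics/w4.png

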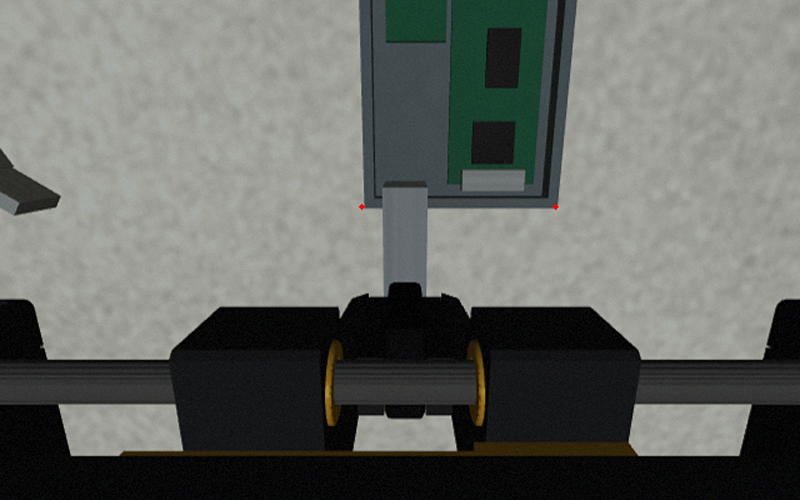

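>>> play_rows --increments '[{"offset":[-0.008,0.0014,0],"spin":0},{"offset":[-0.024,0.0043,0],"spin":0},{"offset":[-0.043,0.0077,0],"spin":0},{"offset":[-0.061,0.011,0],"spin":0},{"offset":[-0.076,0.0135,0],"spin":0},{"offset":[-0.0853,0.0152,0],"spin":0},{"offset":[-0.0913,-0.0003,0],"spin":-2},{"offset":[-0.0974,-0.0157,0],"spin":-6},{"offset":[-0.1035,-0.0312,0],"spin":-10},{"offset":[-0.1095,-0.0466,0],"spin":-14}]'

```text
t: 7.85
position: [0.4349, -0.0234, 0.0327]
tcp_rot: [180.0, 0.0, -7.2]
contact_force: [-0.3, -0.8, -1.6]
opening: 0.0117
```

```bash
cat > rel.py <<'E'
from h import *
sp=np.array([0.688,0.1124,np.radians(6.16)])
o=manip.get_obs();p=o["position"];yaw=o["tcp_rot"][2]
c,s=np.cos(sp[2]),np.sin(sp[2]);R=np.array([[c,-s],[s,c]])
a=np.radians(yaw);Ra=np.array([[np.cos(a),-np.sin(a)],[np.sin(a),np.cos(a)]])
print("t",o["t"],"tcp",p.round(4),"yaw",round(yaw,2),"F",o["contact_force"].round(1),"open",round(o["opening"],4))
print("TCP in station mm",(R.T@(p[:2]-sp[:2])*1e3).round(1),"tray",(R.T@(p[:2]+Ra@[.095,-.022]-sp[:2])*1e3).round(1),"dyaw",round(6.16-yaw,2))
def tool(x,y):
    d=sp[:2]+R@[x,y]-p[:2]; return [round(float(d@[np.cos(a),np.sin(a)]),4),round(float(d@[np.sin(a),-np.cos(a)]),4)]
import sys
for t in sys.argv[1:]:
    x,y=map(float,t.split(",")); print("to tray",x,y,"tool off",tool((x-95)/1e3,(y+22)/1e3),"spin",round(yaw-6.16,2))
E
python3 rel.py=-1 2>/dev/null; python3 rel.py -- 2>/dev/null
python3 - <<'E'
import sys; sys.argv=["x","-160,-30.5"]; exec(open("rel.py").read())
E
```

```text
t 7.85 tcp [ 0.4349 -0.0234  0.0327] yaw -7.24 F [-0.3 -0.8 -1.6] open 0.0117
TCP in station mm [-266.2 -107.9] tray [-178.9 -151.3] dyaw 13.4
t 7.85 tcp [ 0.4349 -0.0234  0.0327] yaw -7.24 F [-0.3 -0.8 -1.6] open 0.0117
TCP in station mm [-266.2 -107.9] tray [-178.9 -151.3] dyaw 13.4
to tray -160.0 -30.5 tool off [-0.0121, -0.0992] spin -13.4
```

>>> play_rows --increments '[{"offset":[-0.002,-0.016,0],"spin":-3.5},{"offset":[-0.004,-0.032,0],"spin":-7},{"offset":[-0.006,-0.048,0],"spin":-10},{"offset":[-0.008,-0.064,0],"spin":-12},{"offset":[-0.0095,-0.078,0],"spin":-13},{"offset":[-0.011,-0.09,0],"spin":-13.5},{"offset":[-0.012,-0.097,0],"spin":-13.5},{"offset":[-0.0122,-0.0985,0],"spin":-13.5},{"offset":[-0.0122,-0.0985,0],"spin":-13.5},{"offset":[-0.0122,-0.0985,0],"spin":-13.5}]'

```text
t: 8.85
position: [0.4358, 0.0749, 0.0327]
tcp_rot: [180.0, 0.0, 6.1]
contact_force: [-0.4, 0.0, 0.0]
opening: 0.0115
```

```bash
python3 rel.py -- 2>&1 | head -3
python3 - <<'E'
from h import *
i=manip.camera_info("wrist");im=manip.read_camera("wrist");np.save("w5.npy",im);np.save("w5T.npy",i["T"])
crop(im,0,0,640,400,1.25,"pics/w5.png")
E
```

```text
t 8.85 tcp [0.4358 0.0749 0.0327] yaw 6.08 F [-0.4  0.   0. ] open 0.0115
TCP in station mm [-254.8  -10.2] tray [-159.8  -32.4] dyaw 0.08
Traceback (most recent call last):
```

View pics/w5.png

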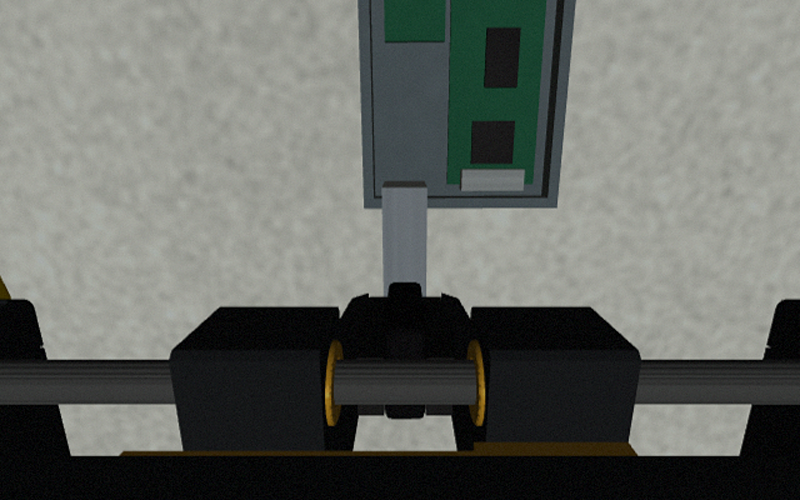

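>>> play_rows --increments '[{"offset":[0.004,-0.001,0],"spin":0},{"offset":[0.011,-0.002,0],"spin":0},{"offset":[0.02,-0.002,0],"spin":0},{"offset":[0.029,-0.002,0],"spin":0},{"offset":[0.038,-0.002,0],"spin":0},{"offset":[0.047,-0.002,0],"spin":0},{"offset":[0.055,-0.002,0],"spin":0},{"offset":[0.062,-0.002,0],"spin":0},{"offset":[0.067,-0.002,0],"spin":0},{"offset":[0.07,-0.002,0],"spin":0}]'

```text
t: 9.9
position: [0.5055, 0.0847, 0.0327]
tcp_rot: [180.0, 0.0, 6.1]
contact_force: [-1.0, 0.4, 1.4]
opening: 0.0117
```

```bash
python3 rel.py
python3 - <<'E'
from h import *
i=manip.camera_info("wrist");im=manip.read_camera("wrist");crop(im,160,0,360,240,2.2,"pics/w6.png")
im=manip.read_camera("top");crop(im,245,95,100,130,4.6,"pics/t6.png")
im=manip.read_camera("side");crop(im,300,110,130,110,5,"pics/s6.png")
E
```

```text
t 9.9 tcp [0.5055 0.0847 0.0327] yaw 6.11 F [-1.   0.4  1.4] open 0.0117
TCP in station mm [-184.4   -7.9] tray [-89.4 -30. ] dyaw 0.05
```

View pics/w6.png

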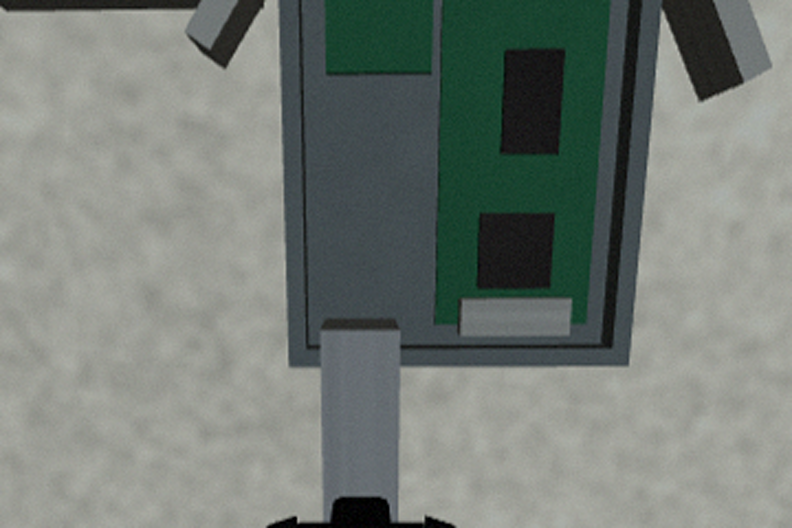

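View pics/t6.png

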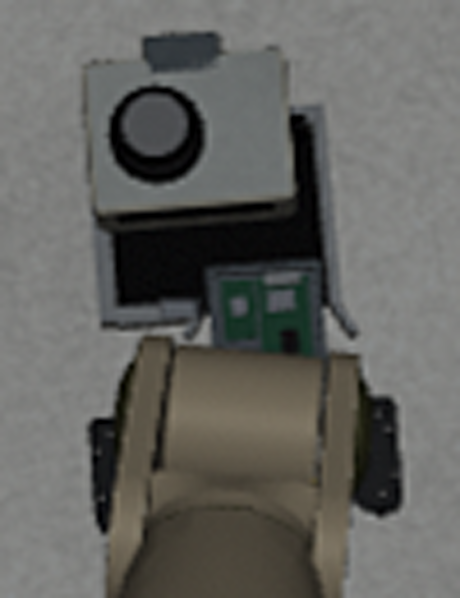

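View pics/s6.png

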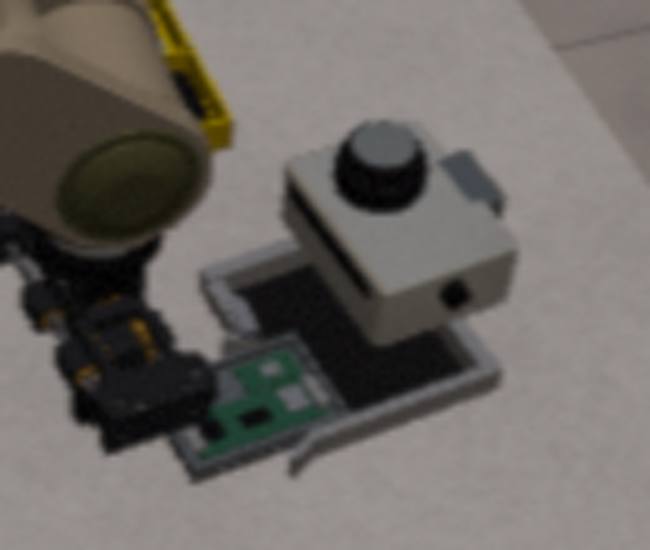

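>>> play_rows --increments '[{"offset":[0.005,0,0],"spin":0},{"offset":[0.014,0,0],"spin":0},{"offset":[0.025,0,0],"spin":0},{"offset":[0.036,0,0],"spin":0},{"offset":[0.047,0,0],"spin":0},{"offset":[0.058,0,0],"spin":0},{"offset":[0.068,0,0],"spin":0},{"offset":[0.077,0,0],"spin":0},{"offset":[0.083,0,0],"spin":0},{"offset":[0.087,0,0],"spin":0}]'

```text
t: 11.05
position: [0.5922, 0.094, 0.0327]
tcp_rot: [180.0, -0.0, 6.1]
contact_force: [-1.1, -0.4, 2.4]
opening: 0.0121
```

```bash
python3 rel.py
python3 - <<'E'
from h import *
i=manip.camera_info("wrist");im=manip.read_camera("wrist");np.save("w7.npy",im);np.save("w7T.npy",i["T"]);crop(im,100,0,400,250,2,"pics/w7.png")
E
```

```text
t 11.05 tcp [0.5922 0.094  0.0327] yaw 6.11 F [-1.1 -0.4  2.4] open 0.0121
TCP in station mm [-97.2  -8. ] tray [ -2.2 -30.1] dyaw 0.05
```

View pics/w7.png

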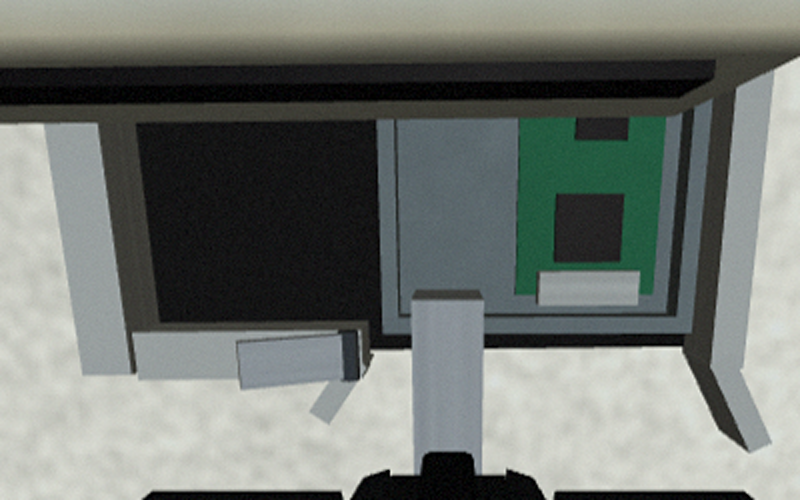

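Run:
```python
from h import *
T=np.load("w7T.npy");info=dict(K=manip.camera_info("wrist")["K"],T=T)
sp=np.array([0.688,0.1124,np.radians(6.16)]);c,s=np.cos(sp[2]),np.sin(sp[2]);R=np.array([[c,-s],[s,c]])
for n,u,z in [("barbackL",(132,332),.017),("barbackR",(340,329),.017),("barfrontL",(138,380),.017),("barfloorback",(160,321),0),("leftwalltop",(98,125),.02),("leftwalltop2",(130,330),.02),("leftfl",(136,125),0),("leftfl2",(160,320),0),("rwtop",(738,95),.02),("rwtop2",(712,365),.02),
 ("rwfl",(683,345),0),("trayNL",(382,333),.016),("trayNR",(690,334),.016),("trayNLb",(383,347),0),("armL",(413,310),.032),("armR",(482,310),.032),("trayLtop",(377,125),.016)]:
    w=ray(info,(100+u[0]/2,u[1]/2),z); print(n,(R.T@(w[:2]-sp[:2])*1e3).round(1))
```

```text
barbackL [-57.4  68.4]
barbackR [-56.7  17.7]
barfrontL [-69.4  68.4]
barfloorback [-57.1  68.6]
leftwalltop [-10.8  68.8]
leftwalltop2 [-56.4  67.4]
leftfl [-8.1 69.1]
leftfl2 [-56.9  68.6]
rwtop [ -4.8 -72.2]
rwtop2 [-65.2 -72.5]
rwfl [-63.9 -72.3]
trayNL [-57.9   7.6]
trayNR [-58.3 -68. ]
trayNLb [-64.3   9. ]
armL [-50.3  -0.9]
armR [-50.3 -16. ]
trayLtop [-10.3   7.5]
```

>>> play_rows --increments '[{"offset":[0.0015,0,0],"spin":0},{"offset":[0.0028,0,0],"spin":0},{"offset":[0.0028,0,0],"spin":0},{"offset":[0.0028,-0.004,0],"spin":0},{"offset":[0.0028,-0.01,0],"spin":0},{"offset":[0.0028,-0.017,0],"spin":0},{"offset":[0.0028,-0.024,0],"spin":0},{"offset":[0.0028,-0.031,0],"spin":0},{"offset":[0.0028,-0.036,0],"spin":0},{"offset":[0.0028,-0.039,0],"spin":0}]'

```text
t: 12.1
position: [0.5903, 0.1335, 0.0328]
tcp_rot: [180.0, -0.0, 6.1]
contact_force: [1.1, -2.1, 1.6]
opening: 0.012
```

```bash
python3 rel.py
python3 - <<'E'
from h import *
i=manip.camera_info("wrist");im=manip.read_camera("wrist");crop(im,100,0,400,250,2,"pics/w8.png")
E
```

```text
t 12.1 tcp [0.5903 0.1335 0.0328] yaw 6.13 F [ 1.1 -2.1  1.6] open 0.012
TCP in station mm [-94.9  31.5] tray [0.1 9.4] dyaw 0.03
```

View pics/w8.png

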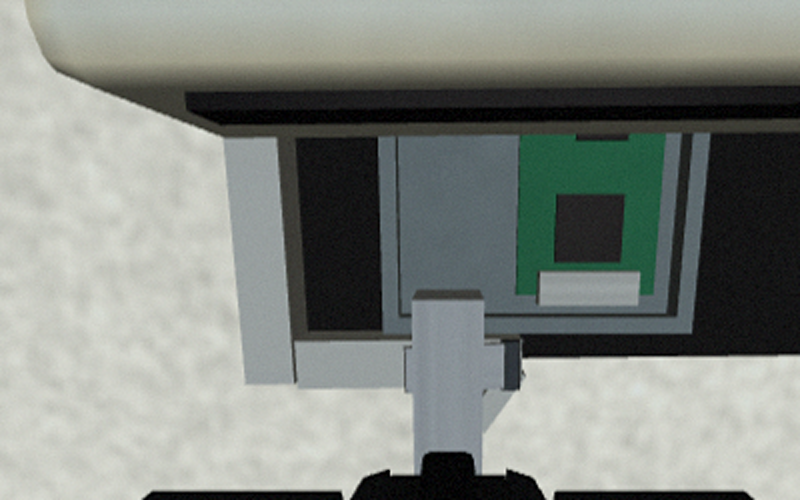

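>>> play_rows --increments '[{"offset":[0,-0.003,0],"spin":0},{"offset":[0,-0.007,0],"spin":0},{"offset":[0,-0.011,0],"spin":0},{"offset":[0,-0.014,0],"spin":0},{"offset":[0,-0.017,0],"spin":0},{"offset":[0,-0.019,0],"spin":0},{"offset":[0,-0.02,0],"spin":0},{"offset":[0,-0.0205,0],"spin":0},{"offset":[0,-0.021,0],"spin":0},{"offset":[0,-0.021,0],"spin":0}]'

```text
t: 13.15
position: [0.588, 0.1539, 0.0327]
tcp_rot: [-180.0, 0.0, 6.1]
contact_force: [0.9, -0.3, 1.7]
opening: 0.0119
```

```bash
python3 rel.py
python3 - <<'E'
from h import *
i=manip.camera_info("wrist");im=manip.read_camera("wrist");crop(im,100,0,400,250,2,"pics/w9.png")
E
```

```text
t 13.15 tcp [0.588  0.1539 0.0327] yaw 6.1 F [ 0.9 -0.3  1.7] open 0.0119
TCP in station mm [-94.9  52. ] tray [ 0.  29.9] dyaw 0.06
```

View pics/w9.png

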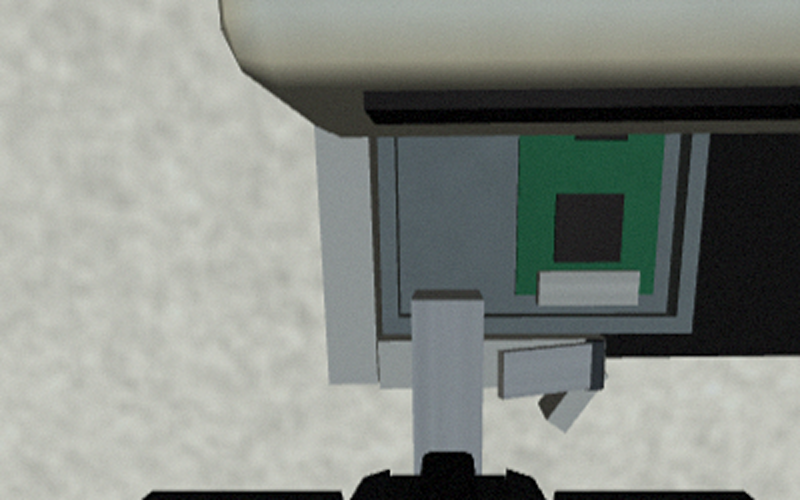

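The tongue is up behind the arm. I'll creep the last bit to meet the side stop.

>>> play_rows --increments '[{"offset":[0,-0.0005,0],"spin":0},{"offset":[0,-0.001,0],"spin":0},{"offset":[0,-0.0015,0],"spin":0},{"offset":[0,-0.0015,0],"spin":0},{"offset":[0,-0.0015,0],"spin":0},{"offset":[0,-0.0015,0],"spin":0},{"offset":[0,-0.0015,0],"spin":0},{"offset":[0,-0.0015,0],"spin":0},{"offset":[0,-0.0015,0],"spin":0},{"offset":[0,-0.0015,0],"spin":0}]'

```text
t: 14.2
position: [0.5879, 0.1553, 0.0327]
tcp_rot: [180.0, 0.0, 6.1]
contact_force: [0.1, -2.8, 1.6]
opening: 0.0116
```

```bash
python3 rel.py
python3 - <<'E'
from h import *
i=manip.camera_info("wrist");im=manip.read_camera("wrist");crop(im,230,50,160,160,3.7,"pics/w10.png")
E
```

```text
t 14.2 tcp [0.5879 0.1553 0.0327] yaw 6.11 F [ 0.1 -2.8  1.6] open 0.0116
TCP in station mm [-95.   53.4] tray [ 0.  31.3] dyaw 0.05
```

View pics/w10.png

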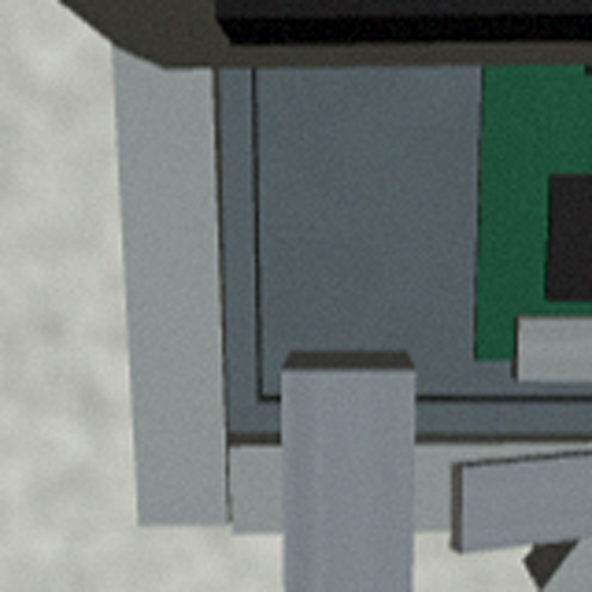

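>>> play_rows --increments '[{"offset":[0,-0.0005,0],"spin":0},{"offset":[0,-0.001,0],"spin":0},{"offset":[0,-0.001,0],"spin":0},{"offset":[0,-0.001,0],"spin":0},{"offset":[0,-0.001,0],"spin":0},{"offset":[0,-0.001,0],"spin":0},{"offset":[0,-0.001,0],"spin":0},{"offset":[0,-0.001,0],"spin":0},{"offset":[0,-0.001,0],"spin":0},{"offset":[0,-0.001,0],"spin":0}]'

```text
t: 15.25
position: [0.5877, 0.1557, 0.0327]
tcp_rot: [179.9, 0.0, 6.1]
contact_force: [-1.3, -7.6, 1.9]
opening: 0.0118
```

Against the stop: 7.6 N, and it moved only 0.4 of the 1 mm commanded. I'll relieve the preload and let go.

>>> play_rows --increments '[{"offset":[0,0.0005,0],"spin":0},{"offset":[0,0.0008,0],"spin":0},{"offset":[0,0.0008,0],"spin":0},{"offset":[0,0.0008,0],"spin":0},{"offset":[0,0.0008,0],"spin":0},{"offset":[0,0.0008,0],"spin":0},{"offset":[0,0.0008,0],"spin":0},{"offset":[0,0.0008,0],"spin":0},{"offset":[0,0.0008,0],"spin":0},{"offset":[0,0.0008,0],"spin":0}]'

```text
t: 16.25
position: [0.5878, 0.1555, 0.0327]
tcp_rot: [180.0, 0.0, 6.1]
contact_force: [-0.4, -4.7, 2.1]
opening: 0.0122
```

>>> play_rows --increments '[{"offset":[0,0,0],"spin":0},{"offset":[0,0,0],"spin":0},{"offset":[0,0,0],"spin":0},{"offset":[0,0,0],"spin":0},{"offset":[0,0,0],"spin":0},{"offset":[0,0,0],"spin":0},{"offset":[0,0,0],"spin":0},{"offset":[0,0,0],"spin":0},{"offset":[0,0,0],"spin":0},{"offset":[0,0,0],"spin":0}]' --fingers 0.07

```text
t: 17.25
position: [0.5879, 0.1556, 0.0327]
tcp_rot: [180.0, 0.0, 6.1]
contact_force: [-0.5, 0.3, -0.1]
opening: 0.0699
```

```bash
python3 rel.py
python3 - <<'E'
from h import *
i=manip.camera_info("wrist");im=manip.read_camera("wrist");crop(im,100,0,400,260,2,"pics/w11.png")
E
```

```text
t 17.25 tcp [0.5879 0.1556 0.0327] yaw 6.11 F [-0.5  0.3 -0.1] open 0.0699
TCP in station mm [-94.9  53.7] tray [ 0.1 31.6] dyaw 0.05
```

View pics/w11.png

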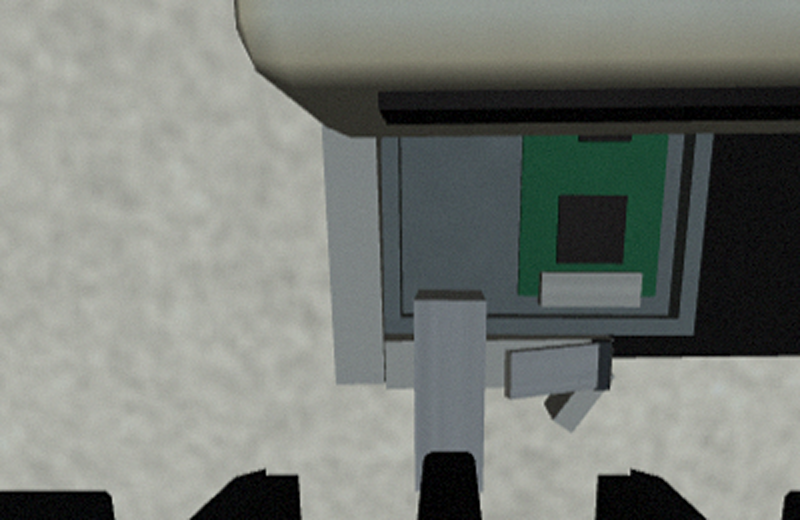

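Released and seated, with the fingers clear on both sides. Lifting straight up, then back.

>>> play_rows --increments '[{"offset":[0,0,-0.01],"spin":0},{"offset":[0,0,-0.03],"spin":0},{"offset":[0,0,-0.055],"spin":0},{"offset":[0,0,-0.08],"spin":0},{"offset":[0,0,-0.105],"spin":0},{"offset":[0,0,-0.13],"spin":0},{"offset":[-0.02,0,-0.155],"spin":0},{"offset":[-0.04,0,-0.18],"spin":0},{"offset":[-0.05,0,-0.19],"spin":0},{"offset":[-0.05,0,-0.19],"spin":0}]'

```text
t: 18.3
position: [0.538, 0.1504, 0.2245]
tcp_rot: [180.0, -0.2, 6.1]
contact_force: [1.1, 0.6, 0.7]
opening: 0.0702
```

Run:
```python
from h import *
i=manip.camera_info("wrist");im=manip.read_camera("wrist");crop(im,120,0,400,240,2,"pics/w12.png")
ims=manip.read_camera("side");crop(ims,0,0,640,400,1.25,"pics/s12.png")
imt=manip.read_camera("top");crop(imt,0,60,640,300,1.25,"pics/t12.png")
print(manip.get_obs()["t"])
a=cv2.imread("pics/top0.png").astype(int);b=cv2.cvtColor(imt,cv2.COLOR_RGB2BGR).astype(int)
for n,(x,y,w,h) in dict(kit=(165,135,70,48),phone=(438,175,37,58),driver=(390,97,20,58),big=(375,245,95,62),tape=(212,215,35,35)).items():
    print(n,abs(a-b)[y:y+h,x:x+w].mean().round(2))
```

```text
18.45
kit 4.54
phone 2.3
driver 3.04
big 2.72
tape 15.04
```

View pics/w12.png

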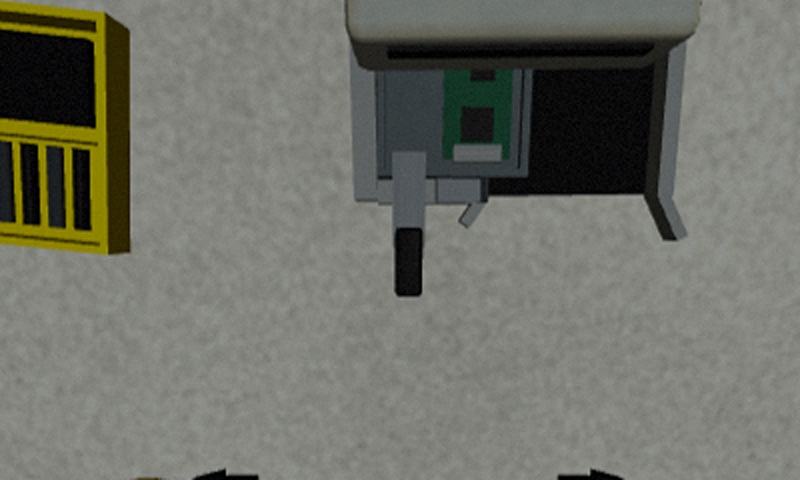

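View pics/t12.png

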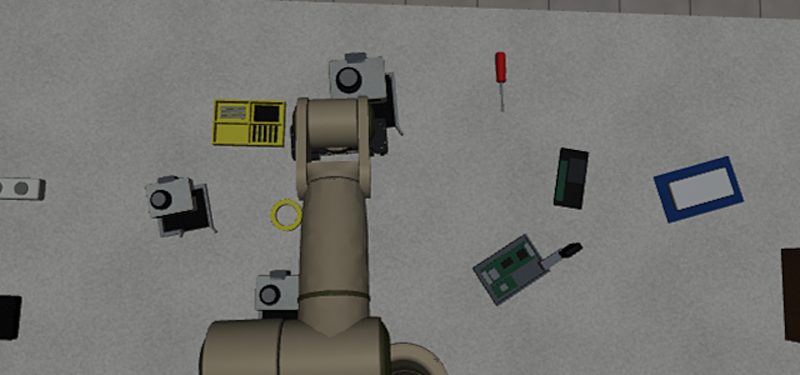

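View pics/s12.png

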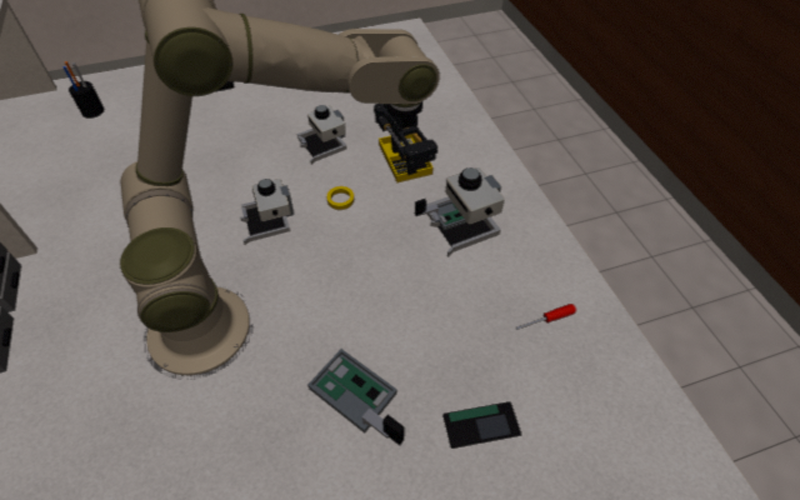

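The carrier is seated at the left stop and the tongue is up to the right of the arm. The bystanders haven't moved; the tape difference is only the arm covering it in the top view. Handing in.

```bash
python3 -c "
from cell import manip
print(manip.sign_off())"
```

```text
the job is handed in; nothing more can be done
None
```

The job is done and handed in at about 18.5 s. I slid the smaller carrier by its handle through the gap of the largest station until it was fully in. I then moved it left behind the front bar to the side stop, let go and lifted clear.

**Seating:** The tray met the stop with a force of about 7.6 N. It moved only 0.4 mm of a commanded 1 mm, and I eased that off before release. The last wrist pictures show the tray against the left stop, the arm over the bar and the tongue up behind it.

**Position check:** Along x the tray reads 0.1 mm from home by the gripper pose. Along y the same reading is 31.6 mm against the ideal 30. I put that down to about 1 mm of error in my station estimate plus the arm's give, because the stop blocks any further travel.

**Other things on the bench:** The pictures before and after show the kit, phone, tape, driver and large carrier where they were. The tape's pixel comparison came out high because the arm covers part of it in the top view. It shows fully, and undisturbed, in the side view.

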